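# Load a slug with tongs and hold the cam lift at its peak

## Task

The small steel slug is fresh from the grinder, so do not touch it with the gripper's fingers: take the tongs in the gripper, lift the slug with them and stand it upright in the round nest on top of the cam-lift fixture, then stand the tongs back on the bench and let go of them. Then turn the fixture's cam lever up by its handle to the point of highest lift, where the lever arm stands straight up (beyond it the platen sinks again), and finish while still holding it there, because its spring pulls it back. Leave the other things on the bench where they are.

Things in the scene. Friction and masses are not known exactly. Their poses are not given: they have to be found in the camera images.
- tongs: Steel spring tongs, 0.16 kg, standing on the bench on a heel foot (56 mm wide, 76 mm behind the origin) and two tips. Origin at bench level midway between the arms; x points to the tips, z up; x extent -82 to +112 mm. The two arms lie side by side along x, 39 to 51 mm above the feet, hinged at x = -70 mm. To be squeezed across y at tongs_grip, which closes the tips
- tongs_grip (a point): Place to grip the tongs from above, near the balance point: 45 mm straight above the tongs' origin, between two upright plates 40 mm long (x), from 32 to 58 mm above the feet, outer faces 33 mm apart when open, 26 mm when closed on the slug. A spring holds them open: up to about 5 N of grip they stay open, from about 9 N they close; 25 N of grip gives about 7 N at the tips
- tongs_tip (a point): Midway between the tip plates of the tongs, 100 mm ahead of the tongs' origin and 11 mm above the feet. The plates are 24 mm long (x) and reach from 0 to 22 mm above the feet; inside they are 30 mm apart when open and parallel at 14 mm when closed on the slug
- slug: Plain steel cylinder, 14 mm diameter, 36 mm tall, about 45 g, standing on the bench. Origin at the centre of its underside, z along its axis
- fixture: Cam-lift fixture fixed to the bench: grey base plate 120 (x) by 90 (y) by 12 mm, two cheeks, two guide pins up to 107 mm high at x = +-38 mm, y = 0, and on top a steel platen 100 by 46 by 8 mm with the nest. Origin at bench level in its centre, z up. Its -x side faces roughly to the robot; the lever is on its +y side
- nest (a point): Centre of the nest's floor on top of the platen: a round cup of 28 mm inner diameter, 36 mm outer diameter with a rim 6 mm high, 89 mm above the bench at rest and about 104 mm at the highest lift
- axle (a point): On the lever's axis of rotation, in the fixture's middle plane, 50 mm above the bench. The axis runs along the fixture's y
- handle: Grip bar at the lever's end: round bare-metal sleeve that turns on its pin, 14 mm diameter, 64 mm long along the fixture's y; origin at its middle, 110 mm from the axis and 79 mm from the fixture's middle plane on its +y side. At rest it is on the fixture's -x side, about 80 mm above the bench. Free all round; the lever arm (8 by 16 mm) joins its inner end
- cam_lever (a joint): Angle of the cam lever, rad: 0 at rest (arm 0.27 rad above level, towards the fixture's -x), growing as the handle swings up and over towards +x; 1.30 is the highest lift, arm straight up; stop at 1.90. A return spring pulls it back to 0: 3 to 3.5 N at the handle all the way
- hoop: Bystander: steel hoop 100 mm across, 40 mm high; origin at bench level in its centre
- hammer: Bystander: hammer lying on the bench
- tin: Bystander: metal tin 64 mm across, 75 mm high
- angle_magnet: Bystander: flat red welding magnet 70 by 70 by 16 mm
Mind the look-alikes: they are no part of the job. What is shaped like the tongs but brown or yellow is not meant.

How it is judged:
On the way, in this order (a step that is already met when the one before it is completed fails the run):
1. the slug is lifted off the bench in the tongs (height (world z) of slug above 0.03 m and contact force between tongs and slug above 0.3 N), for 0.2 s.
2. the slug stands upright in the nest, let go by the tongs (horizontal distance between slug and nest below 0.0085 m and z of slug in the frame of nest between -0.003 and 0.003 m and angle between slug's own z axis and vertical below 0.15 rad and contact force between tongs and slug below 0.05 N), for 0.2 s.
3. the tongs stand on the bench again, let go (height (world z) of tongs below 0.006 m and angle between tongs's own z axis and vertical below 0.15 rad and contact force between the fingers and tongs below 0.05 N and linear speed of tongs below 0.03 m/s), for 0.2 s.
At the end, for the whole second after the job is handed in: The gripper's fingers hold the lever's handle (more than 1 N) with the cam lever still, within 0.15 rad of its highest lift at 1.30 rad; the slug stands upright on the nest's floor inside its rim, untouched by the tongs; the tongs stand upright on the bench, let go and not touching the handle (all of step 2 and value of joint cam_lever between 1.15 and 1.45 rad and velocity of joint cam_lever between -0.1 and 0.1 rad/s and contact force between the fingers and handle above 1 N and contact force between tongs and handle below 0.05 N and height (world z) of tongs below 0.006 m and angle between tongs's own z axis and vertical below 0.15 rad and contact force between the fingers and tongs below 0.05 N); the arm keeps its last pose, push and grip.
It fails at once if the fingers touch the slug (contact force between the fingers and slug above 0.3 N).
It fails at once if a bystander is moved by more than 30 mm (distance of any of hoop, hammer, tin, angle_magnet from where it was at the start of the episode above 0.03 m).
It also fails if it takes over 64 s, if anything falls off the work surface, if the arm or the gripper's body presses on something with over 40 N, if the wrist force passes 120 N, or if a joint passes its speed limit or range.

## Robot

A 6-joint arm with a two-finger parallel gripper is mounted at the origin on the work surface. World frame = base frame: x ahead of the robot, y to its left, z up, the work surface at z = 0. Lengths are in m, angles in rad, forces in N, time in s.
With the tool pointing down it reaches from about 0.275 to 0.825 m from the base axis. Payload 4.9 kg.
Tool frame: the origin (TCP) lies between the finger pads; the fingertips stand 17 mm ahead of it and the grasp point (between the pads) lies 2 mm behind it; x points along the fingers, y is the direction in which the jaws open and shut, and the axes are right-handed (so a half turn about x gives the same grasp; the last joint's range is limited). The gripper opens to 85 mm and grips with 20 to 120 N. Pads are 22 mm wide; open, the fingers measure 114 mm over their backs; the gripper's body (76 mm by 85 mm) begins 54 mm behind the grasp point. The pads swing forward as they close: fully open they stand 13 mm farther back than shut.
Start: joints at [-1.356, 0.326, -0.193, 1.052, 0, 1.437], TCP at [0.188, -0.517, 0.248] pointing down, gripper open.
Joint ranges: [-2.65, 2.65], [-0.97, 1.79], [-1.3, 1.35], [-1.93, 2.1], [-1.47, 1.37], [-3.14, 3.14]. Speed limits (rad/s): [2.57, 2.57, 3.14, 3.14, 3.14, 3.14].

## Interface

Orientations are given as a rotation vector (axis times angle).
In Python, from cell import ctrl gives the robot as it stands.
- The arm moves only by the tool arm_command, never from a script. Its argument "motion" is a list that holds one entry, the list of rows, each a list of 5 numbers: the shift along the tool's x, y, z in cm, then the turn about the tool's x in degrees, then the finger opening in cm, from 0 to 8.54. A call has exactly 8 rows; each row is the pose to reach, as a shift and turn from the pose measured when the call began, along the tool's axes at that moment; what a row does not reach only later rows make up. A row lasts 1/8 s, in which the tool goes at most 62.5 mm and 10.7 degrees, less where a joint would pass 70% of its speed; a pose out of reach is approached as far as the arm can. A call with a gripper value outside its range is refused whole. The fingers move at their own pace and stop on an object; "grip_force" is the grip in N (left out, the last holds). Time passes only in rows, so rows that repeat a pose let the fingers close, or fill a call up. It gives the time, the measured TCP pose, the force and the opening at its end, in the units of the state.
- ctrl.sense(): the state, without advancing time (a new reading comes with each control period).
- ctrl.read_camera(name): name is "scene" or "top" or "wrist"; returns the picture (384x512x3 uint8, blue, green, red); there is no depth.
- ctrl.camera_params(name): a dict with "vfov" (degrees; the focal length in pixels is half the picture's height over the tangent of half this angle, whatever the lens; pixels are square), "cx", "cy" (the principal point, pixels), "origin" and "attitude" of the camera in the world; the wrist camera has in their place "tool_from_camera" (4x4, takes a point from camera to tool coordinates, whose origin is the TCP and whose axes are the tool frame's). Camera axes: x right, y up, looking along -z (the intrinsics and any distortion apply to the point x, -y, -z); pixel columns grow to the right and rows downward; lengths in m; the calibration is good to about 2 mm. A picture is of the moment at which its call begins: read the wrist's pose just before it. camera_params takes no time and is no camera call.
- ctrl.job_done(): hands the job in, once; it reports no verdict.
The state is a dict: "time_s": time; "q": joint angles; "qd": joint speeds; "tau": joint torques, N m; "ee_pos": TCP position; "orientation": TCP orientation; "wrist_force": force on the tool from outside, world axes, zero at the start; "wrist_torque": the same for the moment, N m; "grip_width": finger opening in m.
Only numpy, scipy, OpenCV 4.12 (cv2) and the standard library are available. Lean on these libraries where they do the work, as an engineer would, in place of code of your own. Each camera call takes 0.05 s, during which the arm holds its last target. There are 200 camera calls.

## Working session

There is one attempt and no reset: what is moved stays moved. The work goes in short steps, Python scripts to look and compute and a tool call to move; the robot and the scene stay as the last step left them, time stands still between calls to the robot, and variables do not carry over. Pictures are saved under pics/ and viewed, about 8 in all and at most 12, crops included, and the job is handed in when it is done.

Besides the shell and the picture viewer there is one more tool, called after "Call:" by a JSON object that holds its "api" and its "payload", one argument or row to a line. arm_command: Moves the arm, as the interface text tells. Its arguments: {"type":"object","properties":{"motion":{"type":"array"},"grip_force":{"type":"number"}},"required":["motion"]}

```bash
mkdir -p pics; ls
python3 - <<'E'
from cell import ctrl
import cv2,numpy as np
s=ctrl.sense();print(s)
for n in("scene","top"):
    print(n,ctrl.camera_params(n)); cv2.imwrite(f"pics/{n}0.png",ctrl.read_camera(n))
print(ctrl.camera_params("wrist"))
a=cv2.imread("pics/scene0.png");b=cv2.imread("pics/top0.png")
E
```

```text
pics
{'time_s': 0.0, 'q': array([-1.35620040e+00,  3.26920872e-01, -1.93578381e-01,  1.05201244e+00,
       -1.44171973e-05,  1.43655520e+00]), 'qd': array([ 0.00089634,  0.00174704, -0.00192765, -0.0006234 , -0.00023333,
        0.00101931]), 'tau': array([-2.93318562e-04, -4.43400300e+01,  2.62440848e+01,  1.55086652e-02,
       -1.18908811e-04,  3.76136114e-06]), 'ee_pos': array([ 0.18785942, -0.51633324,  0.24751644]), 'orientation': array([ 2.0323738 ,  0.35990581, -2.03254572]), 'wrist_force': array([0.83841415, 0.3082443 , 0.41064294]), 'wrist_torque': array([ 0.03282844, -0.04030584, -0.00285787]), 'grip_width': 0.08570932833165333}
scene {'vfov': 47.94456771580272, 'cx': 258.611750934978, 'cy': 189.61368396521894, 'origin': array([1.75080225, 0.20163375, 1.08405978]), 'attitude': array([0.62561713, 0.8262579 , 1.70177388])}
top {'vfov': 56.68890900076392, 'cx': 261.2148186733719, 'cy': 192.19048731335653, 'origin': array([ 0.44761372, -0.14039805,  1.58337726]), 'attitude': array([ 0.05738636, -0.0622035 , -1.56500782])}
{'vfov': 66.13729543331702, 'cx': 260.08846847918244, 'cy': 193.85501060647994, 'tool_from_camera': array([[ 5.40742940e-04,  2.96541599e-01, -9.55019784e-01,
        -1.24923331e-01],
       [ 9.99999074e-01, -1.35306669e-03,  1.46072242e-04,
         1.13532659e-04],
       [-1.24888896e-03, -9.55018978e-01, -2.96542056e-01,
        -7.62259567e-02],
       [ 0.00000000e+00,  0.00000000e+00,  0.00000000e+00,
         1.00000000e+00]])}
```

Run:
```python
import cv2
for n in("scene","top"):
    cv2.imwrite(f"pics/{n}0b.png",cv2.resize(cv2.imread(f"pics/{n}0.png"),(800,600),interpolation=cv2.INTER_CUBIC))
```

```text
(no output)
```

View pics/top0b.png

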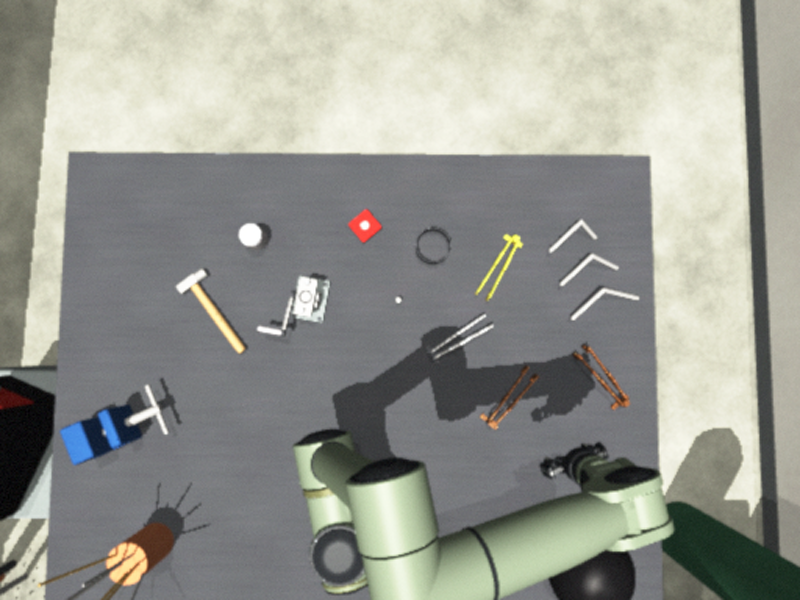

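View pics/scene0b.png

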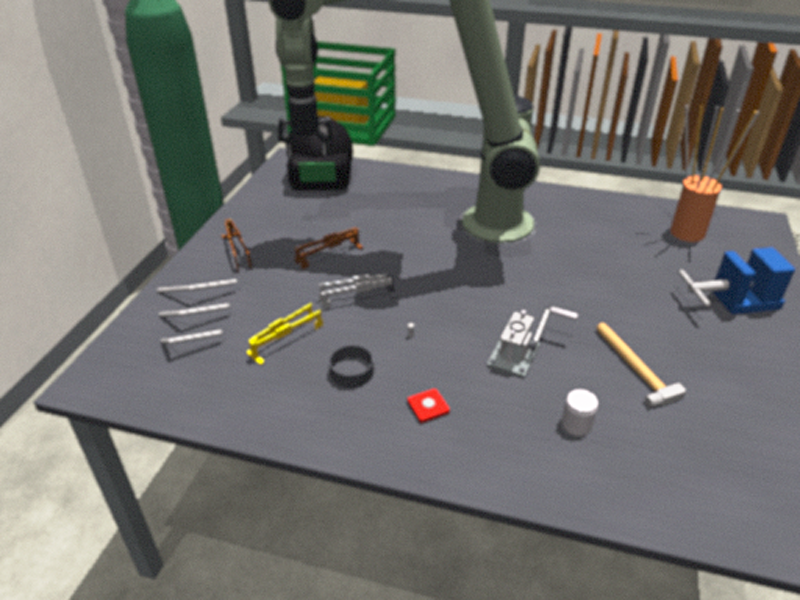

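Top view (800x600 scale): steel tongs at about (460,336), brown ones at (510,400) and (600,375), yellow at (500,265); only the grey one fits. The small bright dot at (398,300) is the slug candidate, the fixture is at (312,298) and its handle at about (268,329). I'll confirm these in one enlarged crop.

Run:
```python
import cv2,numpy as np
a=cv2.imread("pics/top0.png");b=cv2.imread("pics/scene0.png")
# top rows 165-240, cols 160-325 
A=cv2.resize(a[165:237,160:325],None,fx=4.8,fy=4.8,interpolation=cv2.INTER_CUBIC)[:, :792]
B=cv2.resize(b[165:250,195:380],None,fx=2.7,fy=2.7,interpolation=cv2.INTER_CUBIC)
B=cv2.copyMakeBorder(B,0,0,0,792-B.shape[1],cv2.BORDER_CONSTANT)
o=np.vstack([A,B]);print(A.shape,B.shape,o.shape);cv2.imwrite("pics/crop1.png",o[:600])
```

```text
(346, 792, 3) (230, 792, 3) (576, 792, 3)
```

View pics/crop1.png

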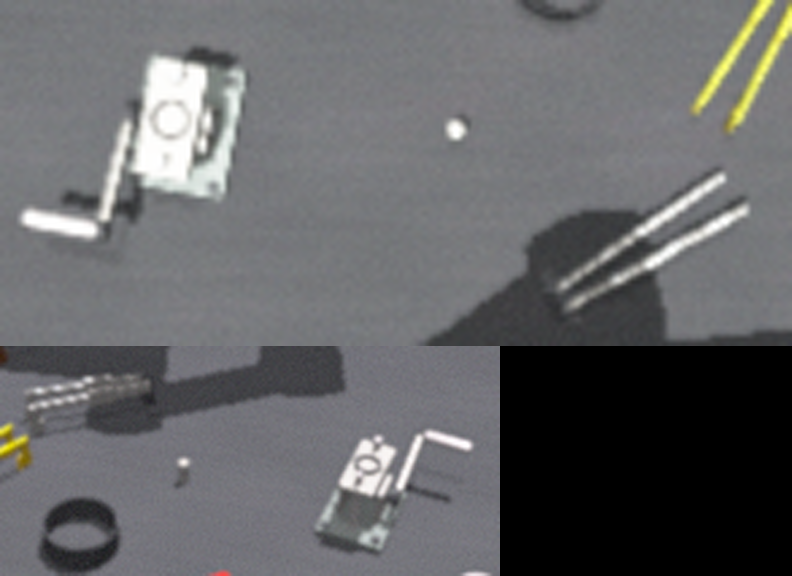

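```bash
cat > h.py <<'E'
import numpy as np
from scipy.spatial.transform import Rotation as R
from cell import ctrl
def K(p): return 192/np.tan(np.radians(p["vfov"])/2),p["cx"],p["cy"]
def pose(n,s=None):
    p=ctrl.camera_params(n)
    if n!="wrist": return p,R.from_rotvec(p["attitude"]).as_matrix(),np.array(p["origin"])
    s=s or ctrl.sense(); T=p["tool_from_camera"]; Rt=R.from_rotvec(s["orientation"]).as_matrix()
    return p,Rt@T[:3,:3],Rt@T[:3,3]+s["ee_pos"]
def ray(n,u,v,s=None):
    p,A,o=pose(n,s); f,cx,cy=K(p)
    return o,A@np.array([(u-cx)/f,-(v-cy)/f,-1])
def atz(n,u,v,z,s=None):
    o,d=ray(n,u,v,s); return o+d*(z-o[2])/d[2]
def tri(*obs):
    M=0;b=0;rs=[ray(*q) for q in obs]
    for o,d in rs:
        d=d/np.linalg.norm(d);P=np.eye(3)-np.outer(d,d);M=M+P;b=b+P@o
    x=np.linalg.solve(M,b);return x,[np.linalg.norm(np.cross(x-o,d/np.linalg.norm(d)))*1e3 for o,d in rs]
def proj(n,X,s=None):
    p,A,o=pose(n,s);f,cx,cy=K(p);c=A.T@(np.asarray(X)-o)
    return np.array([cx-f*c[0]/c[2],cy+f*c[1]/c[2]])
def goal(pos,xy=None,s=None):
    "tool-axis shift in cm to reach world pos; and current tool axes"
    s=s or ctrl.sense();Rt=R.from_rotvec(s["orientation"]).as_matrix()
    return Rt.T@(np.asarray(pos)-s["ee_pos"])*100,Rt
E
python3 - <<'E'
from h import *
np.set_printoptions(precision=4,suppress=True)
t=lambda x,y:("top",160+(x+.5)/4.8-.5,165+(y+.5)/4.8-.5)
c=lambda x,y:("scene",195+(x+.5)/2.7-.5,165+(y-346+.5)/2.7-.5)
for n,a,z in[("nest",(172,120),.095),("pinA",(180,75),.107),("pinB",(165,160),.107),("slugtop",(458,126),.036),("tipL",(722,175),.051),("tipR",(748,208),.051),("heelL",(560,288),.045),("heelR",(570,308),.045),("han_out",(25,217),.087),("han_in",(97,229),.087)]:
    print(n,atz(*t(*a),z))
for n,a,b in[("nest",(172,120),(367,465)),("slugtop",(458,126),(184,462)),("hout",(25,217),(470,445)),("hin",(97,229),(426,435))]:
    print(n,tri(t(*a),c(*b)))
_,Rt=goal([0,0,0]);print(Rt)
E
```

```text
nest [0.5707 0.1312 0.095 ]
pinA [0.609  0.1228 0.107 ]
pinB [0.535  0.1344 0.107 ]
slugtop [ 0.5715 -0.1178  0.036 ]
tipL [ 0.5273 -0.3554  0.051 ]
tipR [ 0.4978 -0.3786  0.051 ]
heelL [ 0.4254 -0.2103  0.045 ]
heelR [ 0.4076 -0.2193  0.045 ]
han_out [0.4856 0.2595 0.087 ]
han_in [0.4755 0.1964 0.087 ]
nest (array([0.5711, 0.1329, 0.0889]), [np.float64(0.6104265310729283), np.float64(0.6104265310729999)])
slugtop (array([ 0.5709, -0.1159,  0.0364]), [np.float64(1.9778170368903747), np.float64(1.977817036890362)])
hout (array([0.4857, 0.2604, 0.0831]), [np.float64(0.17585323295464192), np.float64(0.17585323295468847)])
hin (array([0.4754, 0.1997, 0.0787]), [np.float64(1.4655536307973707), np.float64(1.4655536307973662)])
[[-0.0003  0.3418 -0.9398]
 [ 0.0014 -0.9398 -0.3418]
 [-1.     -0.0015 -0.0002]]
```

Measured with both cameras: pins 75 mm apart (76 expected), nest height 89 mm, tongs 180 mm long (182 expected). The tongs' origin is near (0.453, -0.273), pointing at -57.7°, with the heel at the lower left. The slug is at (0.571, -0.117). I'm moving above the tongs with a turn of about -102°.

Call:
{"api": "arm_command", "payload": {
  "motion": [
    [[1,-1.7,-4.2,-10,8.5],[2.2,-3.4,-8.4,-20,8.5],[3.3,-5.2,-12.5,-30,8.5],[4.4,-6.9,-16.6,-40,8.5],[5.5,-8.6,-20.8,-50,8.5],[6.6,-10.4,-24.9,-60,8.5],[7.7,-12.1,-29,-70,8.5],[8.8,-13.8,-33.2,-80,8.5]]
  ],
  "grip_force": 30
}}

```text
time_s: 1.1
ee_pos: [0.4535, -0.2719, 0.1593]
orientation: [1.077, 1.291, -1.075]
wrist_force: [0.2, -0.6, 0.1]
grip_width: 0.0853
```

Call:
{"api": "arm_command", "payload": {
  "motion": [
    [[0,0,0,-10,8.5],[0,0,0,-22,8.5],[0,0,0,-22,8.5],[0,0,0,-22,8.5],[0,0,0,-22,8.5],[0,0,0,-22,8.5],[0,0,0,-22,8.5],[0,0,0,-22,8.5]]
  ]
}}

```text
time_s: 2.1
ee_pos: [0.4534, -0.2719, 0.1593]
orientation: [0.786, 1.426, -0.784]
wrist_force: [-0.4, 0.3, -0.3]
grip_width: 0.085
```

Run:
```python
from h import *;import cv2
s=ctrl.sense();im=ctrl.read_camera("wrist")
np.set_printoptions(precision=4,suppress=True)
print(s["time_s"],s["ee_pos"],repr(s["orientation"]),R.from_rotvec(s["orientation"]).as_matrix(),s["grip_width"],s["qd"])
cv2.imwrite("pics/w1.png",cv2.resize(im,(800,600),interpolation=cv2.INTER_CUBIC));cv2.imwrite("pics/w1r.png",im)
```

```text
2.1 [ 0.4534 -0.2719  0.1593] array([ 0.786 ,  1.4259, -0.7841]) [[-0.0007  0.8454  0.5342]
 [ 0.0017  0.5342 -0.8454]
 [-1.      0.0004 -0.0018]] 0.08497818254704018 [ 0.0008  0.0001  0.0004  0.0004 -0.001  -0.001 ]
```

View pics/w1.png

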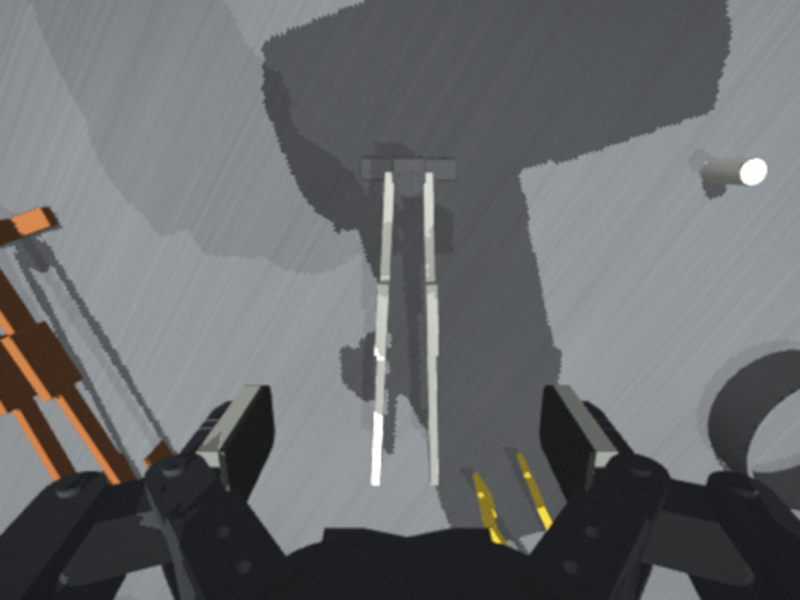

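Run:
```python
from h import *
np.set_printoptions(precision=4,suppress=True)
s=ctrl.sense();g=lambda x,y,z:atz("wrist",(x+.5)*.64-.5,(y+.5)*.64-.5,z)
Rt=R.from_rotvec(s["orientation"]).as_matrix()
for n,x,y,z in[("tipL",375.5,484,.051),("tipR",434,484,.051),("armL",388,173,.051),("armR",429.5,173,.051),("heelL",360,158,.012),("heelR",456,158,.012),("stepL",382,284,.051),("stepR",432.5,284,.051),("slugtop",754,171,.036)]:
    p=g(x,y,z);print(n,p,(Rt.T@(p-s["ee_pos"]))[1:]*1e3)
```

```text
tipL [ 0.4973 -0.3751  0.051 ] [-18.0861 110.8644]
tipR [ 0.5271 -0.3563  0.051 ] [ 17.1866 110.8418]
armL [ 0.4089 -0.2175  0.051 ] [ -8.6199 -69.642 ]
armR [ 0.426  -0.2066  0.051 ] [ 11.6117 -69.6669]
heelL [ 0.3905 -0.2206  0.012 ] [-25.8204 -76.7635]
heelR [ 0.4362 -0.1916  0.012 ] [ 28.3025 -76.8313]
stepL [ 0.4356 -0.2667  0.051 ] [-12.3571 -13.7296]
stepR [ 0.4579 -0.2526  0.051 ] [ 14.0679 -13.7573]
slugtop [ 0.5683 -0.1157  0.036 ] [180.575  -70.4893]
```

The tongs are centred under the tool (0.5 mm lateral, 0.6° yaw error), with tips and heel where they should be. The slug's top agrees with the first measurement to within 3 mm. I'm descending and closing to a partial squeeze.

Call:
{"api": "arm_command", "payload": {
  "motion": [
    [[3,0,-0.1,0,7],[6,0.05,-0.1,0,6.5],[9,0.05,-0.1,0,6],[10.8,0.05,-0.1,0,5.5],[11.6,0.05,-0.1,0,5],[11.6,0.05,-0.1,0,4.2],[11.6,0.05,-0.1,0,3.6],[11.6,0.05,-0.1,0,3.3]]
  ],
  "grip_force": 30
}}

```text
time_s: 3.15
ee_pos: [0.4536, -0.2712, 0.0442]
orientation: [0.785, 1.424, -0.785]
wrist_force: [-0.6, 0.1, 1.3]
grip_width: 0.0327
```

Call:
{"api": "arm_command", "payload": {
  "motion": [
    [[0,0,0,0,3.1],[0,0,0,0,3.05],[0,0,0,0,3.0],[0,0,0,0,3.0],[0,0,0,0,3.0],[0,0,0,0,3.0],[0,0,0,0,3.0],[0,0,0,0,3.0]]
  ]
}}

```text
time_s: 4.15
ee_pos: [0.4537, -0.2713, 0.0444]
orientation: [0.785, 1.424, -0.785]
wrist_force: [-1.3, 0.1, 5.3]
grip_width: 0.0301
```

Call:
{"api": "arm_command", "payload": {
  "motion": [
    [[-0.5,0,0,0,3.0],[-1.2,0,0,0,3.0],[-2,0,0,0,3.0],[-3,0,0,0,3.0],[-4,0,0,0,3.0],[-5,0,0,0,3.0],[-5.5,0,0,0,3.0],[-5.5,0,0,0,3.0]]
  ]
}}

```text
time_s: 5.15
ee_pos: [0.454, -0.2715, 0.0999]
orientation: [0.785, 1.423, -0.785]
wrist_force: [-0.0, 0.4, -1.9]
grip_width: 0.0301
```

Run:
```python
from h import *;import cv2
s=ctrl.sense();im=ctrl.read_camera("wrist");sc=ctrl.read_camera("scene")
np.set_printoptions(precision=4,suppress=True)
print(s["time_s"],s["ee_pos"],s["wrist_force"],s["grip_width"])
u=proj("scene",s["ee_pos"]);print(u)
u=u.astype(int);c=cv2.resize(sc[u[1]-50:u[1]+50,u[0]-50:u[0]+50],(400,400),interpolation=cv2.INTER_CUBIC)
w=cv2.resize(im,(400,300));w=cv2.copyMakeBorder(w,0,100,0,0,cv2.BORDER_CONSTANT)
cv2.imwrite("pics/w2r.png",im);cv2.imwrite("pics/lift.png",np.hstack([c,w]))
```

```text
5.15 [ 0.454  -0.2715  0.0999] [-0.0272  0.3985 -1.8894] 0.03009111268804393
[231.9263 169.586 ]
```

View pics/lift.png

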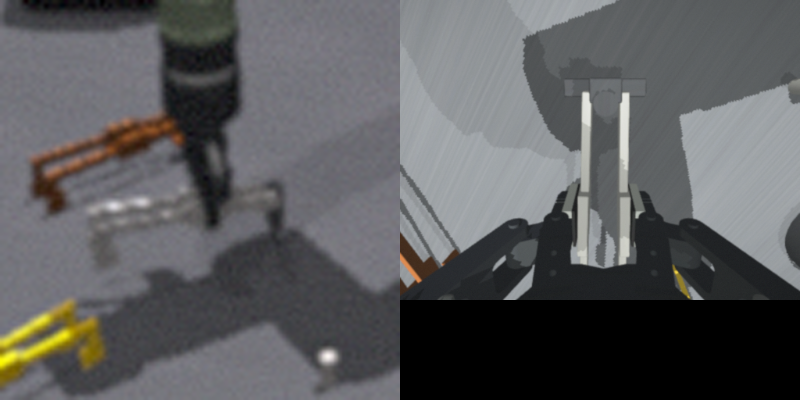

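Run:
```python
from h import *
np.set_printoptions(precision=4,suppress=True)
s=ctrl.sense();dz=s["ee_pos"][2]-.0444;Rt=R.from_rotvec(s["orientation"]).as_matrix()
for n,x,y,z in[("heelL",164,79,.012),("heelR",245,79,.012),("armL",186,93,.051),("armR",225,93,.051)]:
    p=atz("wrist",(x+.5)*1.28-.5,(y+.5)*1.28-.5,z+dz,s);print(n,p,(Rt.T@(p-s["ee_pos"]))[1:]*1e3)
print(Rt)
```

```text
heelL [ 0.3918 -0.2202  0.0668] [-25.0224 -76.1133]
heelR [ 0.4363 -0.192   0.0668] [ 27.7549 -76.1793]
armL [ 0.4097 -0.2169  0.1058] [ -8.085  -69.3446]
armR [ 0.4261 -0.2065  0.1058] [ 11.3613 -69.3683]
[[ 0.0001  0.8454  0.5341]
 [ 0.0002  0.5341 -0.8454]
 [-1.      0.0002 -0.0001]]
```

Tongs are held clear of the bench and level, with the weight showing as 1.9 N; the tips are hidden from the wrist camera. I'm turning the tongs to yaw 0 beside the slug and measuring the slug centrally in the wrist camera.

Call:
{"api": "arm_command", "payload": {
  "motion": [
    [[-1,1.5,0.1,-8,3.0],[-2,3.3,0.2,-17,3.0],[-2.6,5,0.3,-26,3.0],[-3,6.8,0.5,-35,3.0],[-3,8.4,0.6,-44,3.0],[-3,10,0.7,-52,3.0],[-3,10.8,0.8,-57.7,3.0],[-3,10.9,0.8,-57.7,3.0]]
  ]
}}

```text
time_s: 6.25
ee_pos: [0.55, -0.2193, 0.1286]
orientation: [0.001, 1.572, -0.0]
wrist_force: [-1.1, 0.5, -1.5]
grip_width: 0.0302
```

Run:
```python
from h import *;import cv2
s=ctrl.sense();im=ctrl.read_camera("wrist")
np.set_printoptions(precision=4,suppress=True)
print(s["time_s"],s["ee_pos"],s["wrist_force"],s["grip_width"]);print(R.from_rotvec(s["orientation"]).as_matrix())
print("pred",proj("wrist",[.570,-.1165,.036],s))
cv2.imwrite("pics/w3r.png",im);cv2.imwrite("pics/w3.png",cv2.resize(im,(800,600),interpolation=cv2.INTER_CUBIC))
```

```text
6.25 [ 0.55   -0.2193  0.1286] [-1.1126  0.464  -1.5476] 0.030152834128368576
[[-0.0008  0.0007  1.    ]
 [ 0.0006  1.     -0.0007]
 [-1.      0.0006 -0.0008]]
pred [388.1144 227.0359]
```

View pics/w3.png

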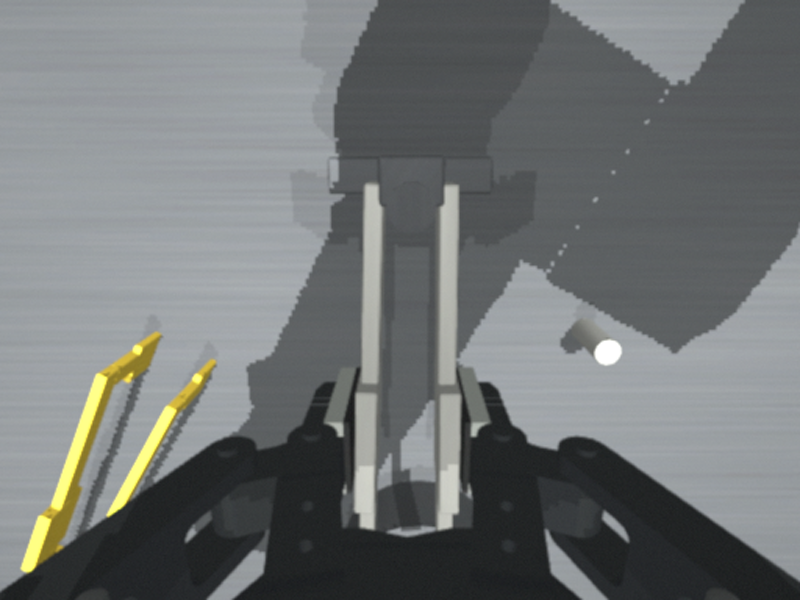

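Run:
```python
from h import *;import cv2
np.set_printoptions(precision=4,suppress=True)
s=ctrl.sense();im=cv2.imread("pics/w3r.png").min(2)
n,l,st,c=cv2.connectedComponentsWithStats((im[205:245,370:410]>225).astype('uint8'))
for i in range(1,n):
    if st[i][4]>30:print(st[i]); u=c[i]+[370,205];print(u,atz("wrist",*u,.036,s))
q=lambda x,y:((x+.5)*.64-.5,(y+.5)*.64-.5)
Rt=R.from_rotvec(s["orientation"]).as_matrix();dz=s["ee_pos"][2]-.0444
for a,z in[((330,158),.012),((492,158),.012),((371,184),.051),((452,184),.051),((367,528),.051),((443,528),.051)]:
    p=atz("wrist",*q(*a),z+dz,s);print(a,(Rt.T@(p-s["ee_pos"]))[1:]*1e3)
```

```text
[ 11  13  17  16 206]
[388.7621 225.1311] [ 0.5682 -0.1163  0.036 ]
(330, 158) [-24.8442 -75.9533]
(492, 158) [ 27.9378 -76.0195]
(371, 184) [ -8.7682 -69.6519]
(452, 184) [ 11.4049 -69.6759]
(367, 528) [-12.3259  36.0182]
(443, 528) [11.763  36.0163]
```

Slug at (0.568-0.570, -0.116), consistent across three views. Tongs tips sit about 1 mm to -y of the tool axis. The approach goes to 35 mm behind the slug with the feet 9 mm up, so the tips will later clear the nest rim.

Call:
{"api": "arm_command", "payload": {
  "motion": [
    [[0,2.5,-2.8,0,3.0],[0,5.2,-5.8,0,3.0],[0,7.8,-8.8,0,3.0],[0.5,10,-11.2,0,3.0],[2,10.4,-11.6,0,3.05],[4.2,10.4,-11.6,0,3.05],[6.4,10.4,-11.6,0,3.05],[7.5,10.4,-11.6,0,3.05]]
  ]
}}

```text
time_s: 7.3
ee_pos: [0.4329, -0.1151, 0.0529]
orientation: [0.003, 1.573, -0.002]
wrist_force: [-0.8, 0.9, -1.0]
grip_width: 0.0306
```

Run:
```python
from h import *;import cv2
s=ctrl.sense()
np.set_printoptions(precision=4,suppress=True)
print(s["time_s"],s["ee_pos"],s["wrist_force"],s["grip_width"])
t=ctrl.read_camera("top");c=ctrl.read_camera("scene")
o=[]
for n,im in(("top",t),("scene",c)):
    cv2.imwrite(f"pics/{n}4r.png",im)
    u=proj(n,[.545,-.116,.03]);i=u.astype(int);print(n,u,"slugtop",proj(n,[.569,-.1162,.036]))
    o.append(cv2.resize(im[i[1]-28:i[1]+28,i[0]-20:i[0]+20],(400,560),interpolation=cv2.INTER_CUBIC))
cv2.imwrite("pics/so.png",np.hstack(o))
```

```text
7.3 [ 0.4329 -0.1151  0.0529] [-0.7968  0.9046 -0.9698] 0.03063223294730767
top [254.5863 196.9924] slugtop [254.6455 191.4131]
scene [264.0826 204.6158] slugtop [262.3638 207.381 ]
```

View pics/so.png

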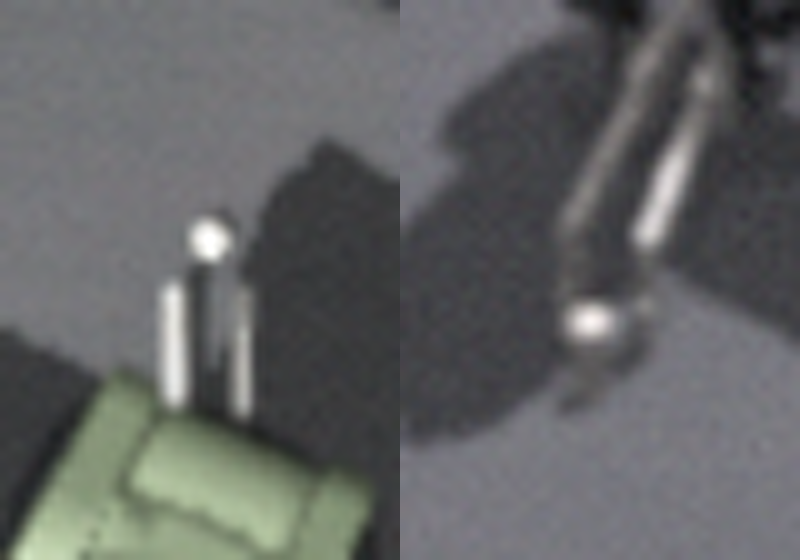

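Top view: the arms at x=173 and 244 (middle 208.5) have the slug at 209, so it lies centred between them. I'm moving forward and closing.

Call:
{"api": "arm_command", "payload": {
  "motion": [
    [[0,0,0.5,0,3.05],[0,0,1,0,3.05],[0,0,1.6,0,3.05],[0,0,2.2,0,3.05],[0,0,2.8,0,3.05],[0,0,3.3,0,3.05],[0,0,3.6,0,3.05],[0,0,3.6,0,3.05]]
  ]
}}

```text
time_s: 8.4
ee_pos: [0.469, -0.1151, 0.0528]
orientation: [0.003, 1.574, -0.001]
wrist_force: [-0.2, 0.2, -1.3]
grip_width: 0.0303
```

Call:
{"api": "arm_command", "payload": {
  "motion": [
    [[0,0,0,0,2.9],[0,0,0,0,2.8],[0,0,0,0,2.7],[0,0,0,0,2.6],[0,0,0,0,2.4],[0,0,0,0,2.2],[0,0,0,0,2.0],[0,0,0,0,2.0]]
  ],
  "grip_force": 35
}}

```text
time_s: 9.4
ee_pos: [0.4689, -0.1151, 0.0528]
orientation: [0.003, 1.574, -0.001]
wrist_force: [-0.6, -0.7, -0.6]
grip_width: 0.025
```

Call:
{"api": "arm_command", "payload": {
  "motion": [
    [[-0.5,0,0,0,2.0],[-1.5,0,0,0,2.0],[-3,0,0,0,2.0],[-5,0,0,0,2.0],[-7,0,0,0,2.0],[-9,0,0,0,2.0],[-10.5,0,0,0,2.0],[-10.5,0,0,0,2.0]]
  ]
}}

```text
time_s: 10.4
ee_pos: [0.4702, -0.1157, 0.1593]
orientation: [0.002, 1.571, -0.002]
wrist_force: [-0.3, -0.3, -2.0]
grip_width: 0.0252
```

Run:
```python
from h import *;import cv2
s=ctrl.sense()
np.set_printoptions(precision=4,suppress=True)
print(s["time_s"],s["ee_pos"],s["wrist_force"],s["grip_width"])
o=[]
for n,w in(("top",[.545,-.116,.13]),("scene",[.545,-.116,.13])):
    im=ctrl.read_camera(n);cv2.imwrite(f"pics/{n}5r.png",im)
    u=proj(n,w);i=u.astype(int);print(n,u,i-[20,28])
    o.append(cv2.resize(im[i[1]-28:i[1]+28,i[0]-20:i[0]+20],(400,560),interpolation=cv2.INTER_CUBIC))
cv2.imwrite("pics/held.png",np.hstack(o))
```

```text
10.4 [ 0.4702 -0.1157  0.1593] [-0.3473 -0.2983 -1.9619] 0.025192738333469196
top [254.212  195.4614] [234 167]
scene [264.2869 183.5968] [244 155]
```

View pics/held.png

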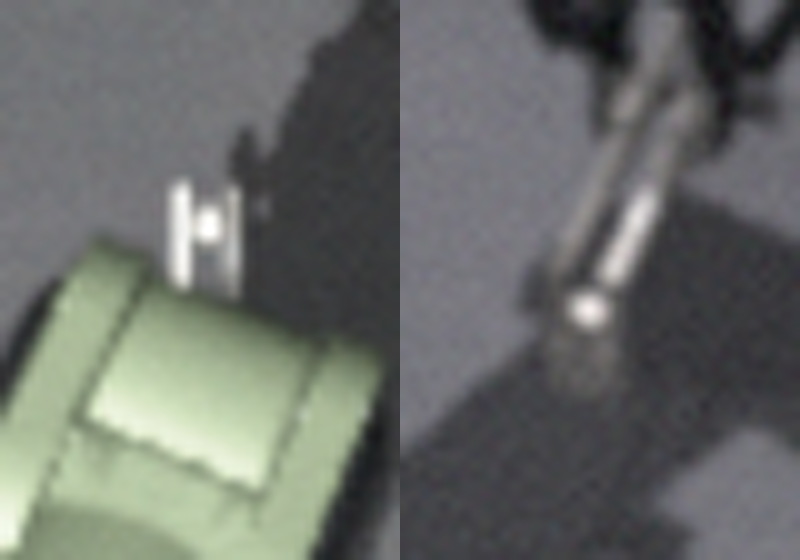

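Run:
```python
from h import *
np.set_printoptions(precision=4,suppress=True)
a=("top",234+20.95-.5,167+22.65-.5);b=("scene",244+18.95-.5,155+31.05-.5)
print(tri(a,b),atz(*a,.1425),atz(*b,.1425))
```

```text
(array([ 0.57  , -0.1166,  0.1395]), [np.float64(0.41365695554819787), np.float64(0.4136569555482626)]) [ 0.5699 -0.117   0.1425] [ 0.5736 -0.1152  0.1425]
```

Call:
{"api": "arm_command", "payload": {
  "motion": [
    [[-0.5,1.5,0.7,0,2.0],[-1.5,3.5,1.6,0,2.0],[-2.5,6,2.8,0,2.0],[-3.5,8.5,4,0,2.0],[-4,10.8,5,0,2.0],[-4,12.5,5.6,0,2.0],[-4,13.5,6,0,2.0],[-4,13.5,6,0,2.0]]
  ]
}}

```text
time_s: 11.5
ee_pos: [0.5293, 0.0201, 0.1971]
orientation: [0.002, 1.575, -0.0]
wrist_force: [-0.1, -0.4, -1.8]
grip_width: 0.0253
```

Run:
```python
from h import *;import cv2
s=ctrl.sense();im=ctrl.read_camera("wrist")
np.set_printoptions(precision=4,suppress=True)
print(s["time_s"],s["ee_pos"],s["orientation"],s["wrist_force"],s["grip_width"])
cv2.imwrite("pics/w6r.png",im);cv2.imwrite("pics/w6.png",cv2.resize(im,(800,600),interpolation=cv2.INTER_CUBIC))
print(proj("wrist",[.570,.132,.095],s))
```

```text
11.5 [0.5293 0.0201 0.1971] [ 0.0023  1.575  -0.0004] [-0.0686 -0.3649 -1.8169] 0.02534297674130984
[390.9083 245.1885]
```

View pics/w6.png

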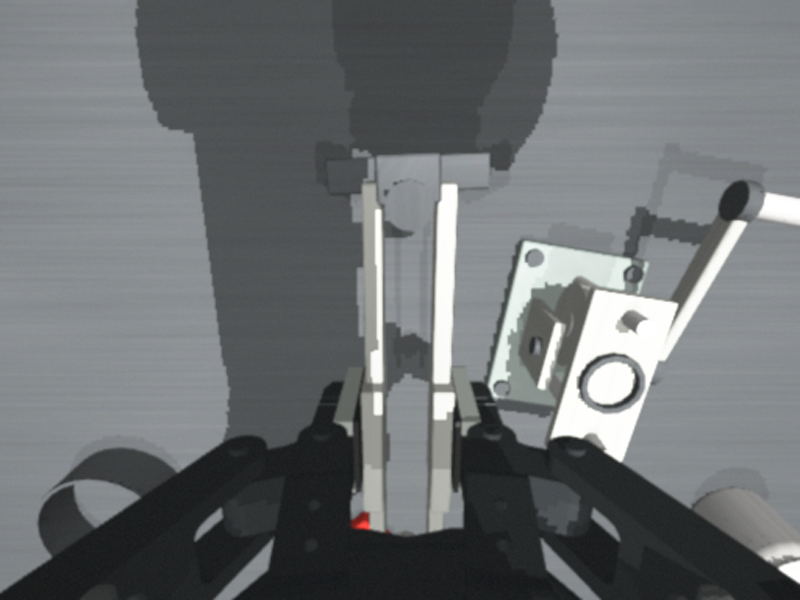

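The nest rim centre at (611,383) matches (0.570, 0.132) within 1 mm, and the slug is held 99.8 mm ahead of the TCP. I'm moving over the nest.

Call:
{"api": "arm_command", "payload": {
  "motion": [
    [[0,1.2,-0.6,0,2.0],[0,3,-1.6,0,2.0],[0,5,-2.6,0,2.0],[0,7,-3.7,0,2.0],[0,9,-4.7,0,2.0],[0,10.5,-5.5,0,2.0],[0,11.3,-5.9,0,2.0],[0,11.3,-5.9,0,2.0]]
  ]
}}

```text
time_s: 12.55
ee_pos: [0.4702, 0.1331, 0.1977]
orientation: [0.002, 1.575, -0.001]
wrist_force: [0.5, -0.6, -1.9]
grip_width: 0.0254
```

Run:
```python
from h import *;import cv2
s=ctrl.sense()
np.set_printoptions(precision=4,suppress=True)
print(s["time_s"],s["ee_pos"],s["orientation"],s["wrist_force"],s["grip_width"])
o=[]
for n in("top","scene"):
    im=ctrl.read_camera(n);cv2.imwrite(f"pics/{n}7r.png",im)
    u=proj(n,[.555,.13,.14]);i=u.astype(int);print(n,i-[20,28],"slugtop exp",proj(n,[.570,.132,.18])-(i-[20,28]),"nest",proj(n,[.570,.132,.095])-(i-[20,28]))
    o.append(cv2.resize(im[i[1]-28:i[1]+28,i[0]-20:i[0]+20],(400,560),interpolation=cv2.INTER_CUBIC))
cv2.imwrite("pics/over.png",np.hstack(o))
```

```text
12.55 [0.4702 0.1331 0.1977] [ 0.0019  1.5748 -0.0005] [ 0.487  -0.6451 -1.9482] 0.0254258528479872
top [173 164] slugtop exp [18.3446 23.9925] nest [22.2461 25.7734]
scene [311 166] slugtop exp [21.9573 22.1868] nest [19.3946 41.2091]
```

View pics/over.png

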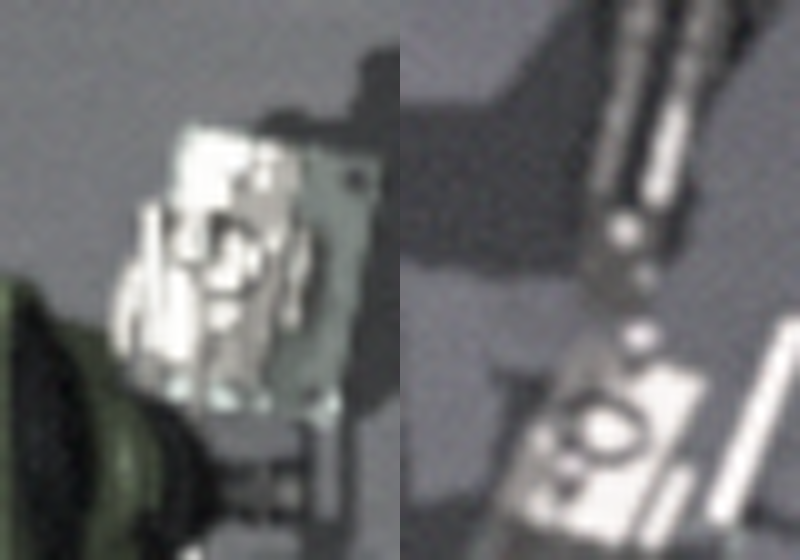

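Scene view: the slug top at (22.6,22.8) against (22.5,22.7) expected, and the nest also matches. I'm descending.

Call:
{"api": "arm_command", "payload": {
  "motion": [
    [[1,0,0,0,2.0],[2.2,0,0,0,2.0],[3.4,0,0,0,2.0],[4.3,0,0,0,2.0],[4.9,0,0,0,2.0],[5.3,0,0,0,2.0],[5.45,0,0,0,2.0],[5.45,0,0,0,2.0]]
  ]
}}

```text
time_s: 13.65
ee_pos: [0.4707, 0.1325, 0.1433]
orientation: [0.003, 1.574, -0.001]
wrist_force: [-0.2, 0.3, -1.3]
grip_width: 0.0254
```

Run:
```python
from h import *
s=ctrl.sense();print(s["time_s"],s["ee_pos"],s["wrist_force"],s["wrist_torque"],s["grip_width"])
```

```text
13.65 [0.47066471 0.13252749 0.14327245] [-0.18674388  0.25170549 -1.32782635] [-0.00251564  0.02192236 -0.03470344] 0.0253699539235027
```

Call:
{"api": "arm_command", "payload": {
  "motion": [
    [[0.1,0,0,0,2.0],[0.1,0,0,0,2.4],[0.1,0,0,0,2.6],[0.1,0,0,0,2.7],[0.1,0,0,0,2.85],[0.1,0,0,0,3.0],[0.1,0,0,0,3.1],[0.1,0,0,0,3.1]]
  ]
}}

```text
time_s: 14.65
ee_pos: [0.4706, 0.1325, 0.1423]
orientation: [0.003, 1.574, -0.001]
wrist_force: [0.1, 0.4, -1.4]
grip_width: 0.031
```

Call:
{"api": "arm_command", "payload": {
  "motion": [
    [[-0.2,0,0,0,3.1],[-0.6,0,0,0,3.1],[-1.2,0,0,0,3.1],[-2.2,0,0,0,3.1],[-3.2,0,0,0,3.1],[-4.2,0,0,0,3.1],[-5,0,0,0,3.1],[-5,0,0,0,3.1]]
  ]
}}

```text
time_s: 15.65
ee_pos: [0.4714, 0.1325, 0.1931]
orientation: [0.003, 1.573, -0.001]
wrist_force: [-0.6, 0.6, -1.8]
grip_width: 0.0309
```

Run:
```python
from h import *;import cv2
s=ctrl.sense()
np.set_printoptions(precision=4,suppress=True)
print(s["time_s"],s["ee_pos"],s["orientation"],s["wrist_force"],s["grip_width"])
o=[]
for n in("top","scene"):
    im=ctrl.read_camera(n);cv2.imwrite(f"pics/{n}8r.png",im)
    u=proj(n,[.555,.13,.12]);i=u.astype(int);print(n,i-[20,28],"slugtop exp",proj(n,[.570,.132,.125])-(i-[20,28]),"nest",proj(n,[.570,.132,.095])-(i-[20,28]))
    o.append(cv2.resize(im[i[1]-28:i[1]+28,i[0]-20:i[0]+20],(400,560),interpolation=cv2.INTER_CUBIC))
cv2.imwrite("pics/put.png",np.hstack(o))
```

```text
15.65 [0.4714 0.1325 0.1931] [ 0.0029  1.5729 -0.0013] [-0.6054  0.5941 -1.7904] 0.030893408426094515
top [174 164] slugtop exp [19.9207 25.1684] nest [21.2461 25.7734]
scene [311 171] slugtop exp [20.2786 29.6475] nest [19.3946 36.2091]
```

View pics/put.png

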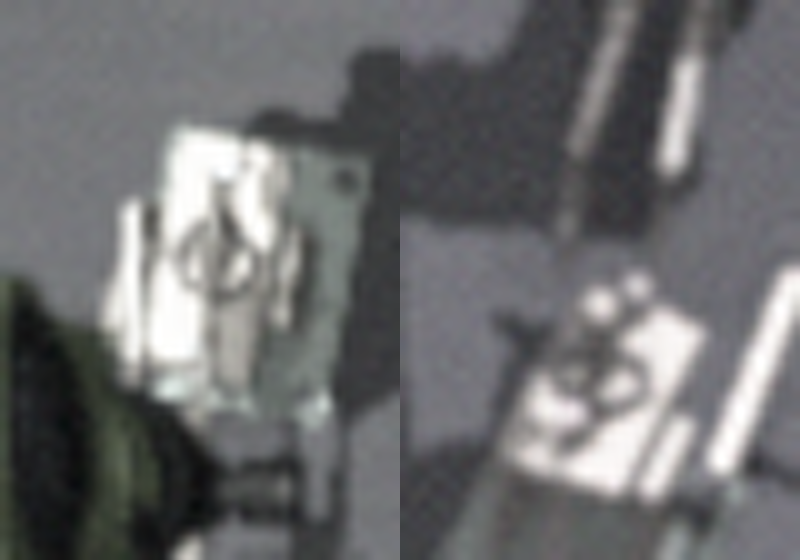

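The slug stands upright in the nest: its top is within 1 px of prediction in the scene view, and the tips are clear of it. Tongs go to free bench near (0.46, -0.05).

Call:
{"api": "arm_command", "payload": {
  "motion": [
    [[0,-2,0,0,3.05],[0,-5,0,0,3.0],[0,-8.5,-0.5,0,3.0],[1,-12,-1,0,3.0],[4,-15.5,-1,0,3.0],[8,-18,-1,0,3.0],[11.5,-18.3,-1,0,3.0],[12.8,-18.3,-1,0,3.0]]
  ]
}}

```text
time_s: 16.75
ee_pos: [0.458, -0.0503, 0.0621]
orientation: [0.004, 1.578, -0.001]
wrist_force: [-1.0, -0.1, -2.3]
grip_width: 0.0301
```

Call:
{"api": "arm_command", "payload": {
  "motion": [
    [[0.5,0,0,0,3.0],[1,0,0,0,3.0],[1.4,0,0,0,3.0],[1.6,0,0,0,3.0],[1.8,0,0,0,3.0],[1.9,0,0,0,3.0],[1.95,0,0,0,3.0],[1.95,0,0,0,3.0]]
  ]
}}

```text
time_s: 17.75
ee_pos: [0.4583, -0.0502, 0.0435]
orientation: [0.004, 1.577, -0.001]
wrist_force: [-1.5, 1.5, 7.7]
grip_width: 0.03
```

Call:
{"api": "arm_command", "payload": {
  "motion": [
    [[-0.08,0,0,0,3.1],[-0.08,0,0,0,3.3],[-0.08,0,0,0,3.6],[-0.08,0,0,0,4.2],[-0.08,0,0,0,5],[-0.08,0,0,0,6],[-0.5,0,0,0,6.5],[-2,0,0,0,6.5]]
  ]
}}

```text
time_s: 18.75
ee_pos: [0.4578, -0.0501, 0.0634]
orientation: [0.005, 1.579, -0.001]
wrist_force: [0.3, -0.8, 0.2]
grip_width: 0.065
```

Call:
{"api": "arm_command", "payload": {
  "motion": [
    [[-2,0,0,0,7],[-5,0,0,0,7],[-9,0,0,0,7],[-13,0,0,0,7],[-16,0,0,0,7],[-17.5,0,0,0,7],[-18,0,0,0,7],[-18,0,0,0,7]]
  ]
}}

```text
time_s: 19.75
ee_pos: [0.4591, -0.0505, 0.2432]
orientation: [0.005, 1.579, -0.001]
wrist_force: [-0.4, 0.0, 0.1]
grip_width: 0.0699
```

Run:
```python
from h import *;import cv2
s=ctrl.sense()
np.set_printoptions(precision=4,suppress=True)
print(s["time_s"],s["ee_pos"],s["wrist_force"],s["grip_width"]);print(R.from_rotvec(s["orientation"]).as_matrix())
im=ctrl.read_camera("wrist");cv2.imwrite("pics/w9r.png",im)
sc=ctrl.read_camera("scene");cv2.imwrite("pics/scene9r.png",sc)
# fixture frame
n=np.array([.570,.132,0]);a=-.155;X=np.array([np.cos(a),np.sin(a),0]);Y=np.array([-np.sin(a),np.cos(a),0])
h=n+.079*Y-.110*np.cos(.27)*X+np.array([0,0,.05+.11*np.sin(.27)]);print("handle",h)
# tongs verify: project outline features of standing tongs
```

```text
19.75 [ 0.4591 -0.0505  0.2432] [-0.4182  0.0044  0.0674] 0.06989235829317178
[[-0.008   0.0036  1.    ]
 [ 0.0025  1.     -0.0036]
 [-1.      0.0025 -0.008 ]]
handle [0.4775 0.2264 0.0793]
```

Released cleanly (wrist force about 0). Next I turn +99° so the jaws straddle the handle, with the camera on the outer side.

Call:
{"api": "arm_command", "payload": {
  "motion": [
    [[0,3,0.2,10,7.5],[0,7,0.5,20,8],[0,11,0.8,30,8.5],[0,15,1.1,40,8.5],[1,19,1.4,50,8.5],[2,23,1.7,60,8.5],[3,26,1.9,70,8.5],[4,27.8,2,80,8.5]]
  ]
}}

```text
time_s: 20.85
ee_pos: [0.4786, 0.229, 0.2017]
orientation: [1.083, 1.294, -1.092]
wrist_force: [-0.2, 0.6, 0.3]
grip_width: 0.0853
```

Call:
{"api": "arm_command", "payload": {
  "motion": [
    [[0,0,0,10,8.5],[0,0,0,19,8.5],[0,0,0,19,8.5],[0,0,0,19,8.5],[0,0,0,19,8.5],[0,0,0,19,8.5],[0,0,0,19,8.5],[0,0,0,19,8.5]]
  ]
}}

```text
time_s: 21.85
ee_pos: [0.4787, 0.229, 0.2018]
orientation: [1.326, 1.136, -1.337]
wrist_force: [0.3, 0.2, -0.5]
grip_width: 0.085
```

Run:
```python
from h import *;import cv2
s=ctrl.sense()
np.set_printoptions(precision=4,suppress=True)
print(s["time_s"],s["ee_pos"],s["wrist_force"],s["grip_width"],s["q"]);print(R.from_rotvec(s["orientation"]).as_matrix())
im=ctrl.read_camera("wrist");cv2.imwrite("pics/w10r.png",im)
print(proj("wrist",[.479,.2275,.08],s))
print(goal([.479,.2275,.078])[0])
g=cv2.resize(im,(64,48),interpolation=cv2.INTER_AREA).min(2)
for r in g[8:44:2]: print(' '.join('%3d'%v for v in r[::2]))
```

```text
21.85 [0.4787 0.229  0.2018] [ 0.3019  0.1573 -0.4591] 0.08496551860268553 [ 0.304   0.3336 -0.3072  0.9396  0.0056  2.0395]
[[-0.0109  0.9864 -0.164 ]
 [ 0.0025 -0.164  -0.9865]
 [-0.9999 -0.0112 -0.0006]]
[261.697  194.8088]
[12.3753  0.1948  0.1473]
127 127 128 130 131 131 132 134 133 132 135 135 140 206 127 110 132 133 134 137 133 137 134 133 131 131 131 128 130 119 123 126
127 129 128 133 131 132 132 133 134 132 134 136 202 155  94 132 131 134 135 138 134 138 136 134 133 132 131 128 131 120 120 121
127 130 130 134 134 133 133 133 134 132 133 135 145  94 133 133 132 134 136 138 136 138 137 135 133 133 132 129 131 126 111  95
129 131 134 133 136 135 134 133 134 133 134 134 133 133 133 132 132 134 136 138 136 138 138 135 135 133 133 130 131 132 127 126
129 130 134 133 137 136 134 132 128 133 133 134 135 133 133 132 132 134 137 138 136 138 139 135 135 134 134 131 131 131 127 127
129 131 134 136 136 131 123 123 123 123 121 128 131 132 132 124 132 133 136 138 136 137 140 135 135 135 135 131 131 132 127 127
127 130 133 137 128 125 124 124 123 124 121 123 124 122 126 121 246 118 118 137
[... 756 characters left out ...]
 120  79 113 137 170  23  82 151 164 163 129 135 133 130 130
 63  68  74  76  76  76  76  77  43  63  23  78 102 138 137 130  80  78  78  83 125 128  23  49  46 166 121 135 134 132 129 128
 75  75  75  75  76  75  72  36 118  24  23  78  78 134  89  77  78  76  77  77 137 185  23  23 127  42 141 145 131 131 129 127
 75  74  50  28  45  49  29  30  30  30  46  77  78  77  78  77  77  76  76  77  78 114  92  26  25  26  25  74  77  25  67  69
 75  52  28  29  24  25  38  28  28  30  72  77  77  76  77  76  77  76  75 103 135 137 133  25  25  25  28  25  24  25  24  32
 44  28  28  23  39  38  39  30  29  32  30  76  76  38  38  53  71  54  52  53 134 136  26  28  25  25  39  40  40  24  24  24
```

The handle appears at about (264,185) against (262,195) predicted, well inside the jaws. I'm descending and gripping.

Call:
{"api": "arm_command", "payload": {
  "motion": [
    [[3,0.1,0.1,0,8.5],[6,0.2,0.1,0,8.5],[9,0.2,0.1,0,8.5],[11.2,0.2,0.1,0,8.5],[12.3,0.2,0.1,0,7.5],[12.4,0.2,0.1,0,6],[12.4,0.2,0.1,0,4.5],[12.4,0.2,0.1,0,3]]
  ],
  "grip_force": 40
}}

```text
time_s: 22.9
ee_pos: [0.4798, 0.2282, 0.0787]
orientation: [1.327, 1.135, -1.336]
wrist_force: [-1.0, 0.1, 0.0]
grip_width: 0.03
```

Call:
{"api": "arm_command", "payload": {
  "motion": [
    [[0,0,0,0,2.2],[0,0,0,0,1.8],[0,0,0,0,1.5],[0,0,0,0,1.3],[0,0,0,0,1.0],[0,0,0,0,0.8],[0,0,0,0,0.8],[0,0,0,0,0.8]]
  ]
}}

```text
time_s: 23.9
ee_pos: [0.4799, 0.2282, 0.0787]
orientation: [1.327, 1.135, -1.336]
wrist_force: [0.0, 0.4, 1.3]
grip_width: 0.0125
```

Run:
```python
from h import *
s=ctrl.sense()
np.set_printoptions(precision=4,suppress=True)
print(s["time_s"],s["ee_pos"],s["wrist_force"],s["grip_width"])
Rt=R.from_rotvec(s["orientation"]).as_matrix();print(Rt)
a=-.155;X=np.array([np.cos(a),np.sin(a),0]);Z=np.array([0,0,1.])
for k in range(0,17):
    d=1.3*k/16
    f=lambda t:-.11*np.cos(.27+t)*X+.11*np.sin(.27+t)*Z
    print(round(d,2),Rt.T@(f(d)-f(0))*100)
```

```text
23.9 [0.4799 0.2282 0.0787] [0.0097 0.4164 1.2908] 0.01246503422682804
[[-0.0091  0.9864 -0.164 ]
 [ 0.003  -0.164  -0.9865]
 [-1.     -0.0095 -0.0014]]
0.0 [0. 0. 0.]
0.08 [-0.8533  0.265  -0.0039]
0.16 [-1.6823  0.5984 -0.0084]
0.24 [-2.4814  0.9979 -0.0136]
0.33 [-3.2455  1.461  -0.0193]
0.41 [-3.9695  1.9846 -0.0255]
0.49 [-4.6487  2.5652 -0.0322]
0.57 [-5.2784  3.199  -0.0394]
0.65 [-5.8546  3.8818 -0.0469]
0.73 [-6.3735  4.6092 -0.0548]
0.81 [-6.8317  5.3762 -0.063 ]
0.89 [-7.2261  6.1779 -0.0715]
0.98 [-7.5541  7.009  -0.0801]
1.06 [-7.8136  7.864  -0.0888]
1.14 [-8.0028  8.7372 -0.0977]
1.22 [-8.1206  9.6228 -0.1065]
1.3 [-8.166  10.5151 -0.1153]
```

Call:
{"api": "arm_command", "payload": {
  "motion": [
    [[-0.4,0.1,0,0,0.8],[-1.2,0.4,0,0,0.8],[-2.1,0.8,0,0,0.8],[-2.9,1.2,0,0,0.8],[-3.6,1.7,0,0,0.8],[-4.3,2.3,0,0,0.8],[-4.65,2.57,0,0,0.8],[-4.65,2.57,0,0,0.8]]
  ]
}}

```text
time_s: 24.9
ee_pos: [0.5054, 0.2238, 0.1251]
orientation: [1.327, 1.136, -1.336]
wrist_force: [-2.7, 1.1, -3.1]
grip_width: 0.0123
```

Run:
```python
from h import *
s=ctrl.sense()
np.set_printoptions(precision=4,suppress=True)
print(s["time_s"],s["ee_pos"],s["wrist_force"],s["grip_width"])
Rt=R.from_rotvec(s["orientation"]).as_matrix()
a=-.155;X=np.array([np.cos(a),np.sin(a),0]);Z=np.array([0,0,1.])
f=lambda t:-.11*np.cos(.27+t)*X+.11*np.sin(.27+t)*Z
p0=np.array([.4799,.2282,.0787])
for d in np.linspace(.5,1.3,9): print(round(d,2),Rt.T@(p0+f(d)-f(0)-s["ee_pos"])*100)
```

```text
24.9 [0.5054 0.2238 0.1251] [-2.7039  1.1334 -3.1201] 0.012303282226153203
0.5 [-0.089   0.1164 -0.039 ]
0.6 [-0.8473  0.9126 -0.048 ]
0.7 [-1.5223  1.7805 -0.0575]
0.8 [-2.1073  2.7114 -0.0676]
0.9 [-2.5965  3.6961 -0.078 ]
1.0 [-2.9849  4.7247 -0.0887]
1.1 [-3.2686  5.787  -0.0995]
1.2 [-3.4449  6.8722 -0.1104]
1.3 [-3.5119  7.9697 -0.1213]
```

Force of about 3-4 N agrees with the lever spring. I'm continuing the arc.

Call:
{"api": "arm_command", "payload": {
  "motion": [
    [[-0.5,0.5,0,0,0.8],[-1.5,1.75,-0.05,0,0.8],[-2.1,2.7,-0.05,0,0.8],[-2.6,3.7,-0.05,0,0.8],[-3,4.75,-0.1,0,0.8],[-3.3,5.8,-0.1,0,0.8],[-3.45,6.9,-0.1,0,0.8],[-3.5,7.6,-0.1,0,0.8]]
  ]
}}

```text
time_s: 25.9
ee_pos: [0.5816, 0.2109, 0.1598]
orientation: [1.326, 1.133, -1.338]
wrist_force: [-3.6, -3.1, 1.3]
grip_width: 0.0123
```

Call:
{"api": "arm_command", "payload": {
  "motion": [
    [[0,0.2,0,0,0.8],[0,0.4,0,0,0.8],[0,0.4,0,0,0.8],[0,0.4,0,0,0.8],[0,0.4,0,0,0.8],[0,0.4,0,0,0.8],[0,0.4,0,0,0.8],[0,0.4,0,0,0.8]]
  ]
}}

```text
time_s: 26.9
ee_pos: [0.5856, 0.2102, 0.1598]
orientation: [1.326, 1.133, -1.338]
wrist_force: [-3.8, -2.5, 1.5]
grip_width: 0.0126
```

Run:
```python
from h import *;import cv2
s=ctrl.sense()
np.set_printoptions(precision=4,suppress=True)
print(s["time_s"],s["ee_pos"],s["wrist_force"],s["grip_width"])
a=-.155;X=np.array([np.cos(a),np.sin(a),0])
d=s["ee_pos"]-[.570,.132,.048]   # grasp point is 2 mm above TCP
print("lever angle",np.arctan2(d[2],-d[:2]@X[:2])-.27,"radius",np.hypot(d[2],d[:2]@X[:2]))
p0=np.array([.4799,.2282]);print("along X moved",(s["ee_pos"][:2]-p0)@X[:2],"want .106")
sc=ctrl.read_camera("scene");tp=ctrl.read_camera("top");cv2.imwrite("pics/scene11r.png",sc);cv2.imwrite("pics/top11r.png",tp)
i=proj("scene",[.57,.132,.12]).astype(int);j=proj("scene",[.46,-.05,.03]).astype(int)
print(i,proj("scene",[.57,.132,.140])-(i-[30,45]),"axle plane",proj("scene",[.583,.21,.05])-(i-[30,45]))
c=lambda p:cv2.resize(sc[p[1]-45:p[1]+45,p[0]-30:p[0]+30],(400,600),interpolation=cv2.INTER_CUBIC)
cv2.imwrite("pics/fin.png",np.hstack([c(i),c(j)]))
```

```text
26.9 [0.5856 0.2102 0.1598] [-3.7955 -2.4845  1.5383] 0.01255828994020137
lever angle 1.3308504775141405 radius 0.11187461544132507
along X moved 0.10723299488472321 want .106
[331 201] [30.7288 41.3055] axle plane [49.651  67.1233]
```

View pics/fin.png

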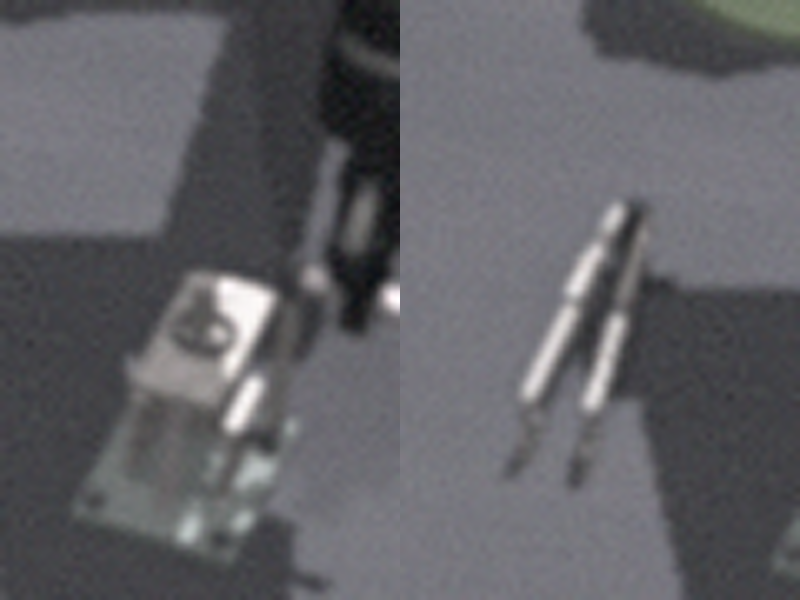

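Tongs stand on the bench, the platen is up and the lever arm is near vertical. The slug is in the arm's shadow, so I'm checking it numerically in the scene and top images before handing in.

Run:
```python
from h import *;import cv2
for n,(w,h) in(("scene",(9,14)),("top",(8,8))):
    im=cv2.imread(f"pics/{n}11r.png").mean(2).astype(int)
    for nm,p in(("slug top",[.57,.132,.140]),("slug bottom",[.57,.132,.104]),("tilt +X 35mm",[.602,.126,.11])):print(n,nm,proj(n,p).round(1))
    u=proj(n,[.57,.132,.122]).astype(int);print("cols",u[0]-w,"..",u[0]+w)
    for r in range(u[1]-h,u[1]+h): print(r,' '.join('%3d'%v for v in im[r,u[0]-w:u[0]+w+1]))
```

```text
scene slug top [331.7 197.3]
scene slug bottom [330.7 205.3]
scene tilt +X 35mm [327.8 209.4]
cols 322 .. 340
187 125 126 126 115  88  69  68  68  67  70  67  67  69  72  66  64  73  66  69
188 125 123 124 109  88  66  71  69  70  69  69  67  67  66  68  68  66  72  67
189 125 122 119  95  78  66  71  65  71  68  70  70  71  70  68  68  70  69  70
190 115 112 104  89  70  66  69  70  67  73  69  65  67  71  70  68  68  68  65
191  88  89  87  77  67  71  69  67  71  68  70  71  71  71  69  69  70  69  74
192  66  76  71  74  68  70  68  71  67  71  72  71  64  70  71  70  69  67  71
193  64  73  66  68  71  66  67  71  69  68  67  66  65  71  68  71  69  72  68
194  65  71  68  69  67  68  68  70  68  68  72  67  69  65  67  66  69  70  71
195  69  66  68  67  69  70  67  65  70  70  71  67  65  67  67  65  74  75  68
196  69  70  70  67  69  66  75  84  90  95  89  82  76  76  68  67  63  65  62
197  69  65  70  67  75  72  89 115 134 130 130 127 148 140 126  96  82  74  66
198  68  66  72  67  66  74  97 127 136 140 143 171 226 232 209 183 157 133 101
199  66  75  69  69  68  85 11
[... 1805 characters left out ...]
 235 182 122 153 161 147 133 128 131 167 154  91 118
188  69  60  80 188 236 164 161 174 168 143 137 135 116 160 163  95 125
189  75  63  96 188 225 183 214 177 165 135 106 124 102 135 158 101 144
190  90  79 135 225 231 192 224 185 140 104 105 122 104 123 120 110 169
191  95 102 179 246 244 184 163 169 117 106 107 114 108 129 101 123 173
192 107 121 203 250 249 229 179 148 124 109  97 105 134 140  80 111 153
193 124 140 220 252 252 250 237 205 154 110 118 140 164 148  78 111 142
194 124 157 233 252 252 252 252 249 227 161 163 166 170 146  95 132 156
195 125 187 245 252 252 252 252 252 246 188 172 167 163 133 108 155 167
196 121 190 248 252 252 252 252 252 249 224 180 169 158 118 112 138 142
```

Run:
```python
from cell import ctrl
s=ctrl.sense();print(s["time_s"],s["ee_pos"],s["wrist_force"],s["grip_width"]);print(ctrl.job_done())
```

```text
27.0 [0.58566238 0.21016842 0.15985144] [-3.19287624 -3.11253008  3.31906055] 0.012481696455822365
the job is handed in; nothing more can be done
None
```

I handed the job in at 27 s of the 64 s allowed. The slug is in the nest and the tongs are back on the bench. The gripper is holding the cam lever at about its highest lift. Handing in reports no verdict, so these are my own last checks:

- **Lever:** its angle works out to 1.31 to 1.33 rad from the gripper position (target 1.30). The fingers are closed on the handle at 12.5 mm and the spring pull is felt. That opening is below the handle's 14 mm, but the tongs read about 1 mm low too, so I took it as an offset in the reading.
- **Slug:** the scene camera showed it upright in the nest right after release. After the lift it stood in the arm's shadow, so I could only check it from pixel values. They fit an upright slug at the nest centre in both the scene and top images, but that check is weaker.
- **Tongs:** they stand upright and free on the bench near (0.46, -0.05), and the wrist force fell to about 0 when I let go.
- **Other things on the bench:** I kept the arm clear of them all, but did not measure them again at the end.

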